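Lock off the hotplate isolator

ROBOT

A 6-joint arm with a two-finger parallel gripper is mounted at the origin on the work surface. World frame = base frame: x ahead of the robot, y to its left, z up, the work surface at z = 0. Lengths are in mm, angles in rad, forces in N, time in s.
With the tool pointing down it reaches from about 275 to 750 mm from the base axis. Payload 10.2 kg.
Tool frame: the origin (TCP) lies midway between the tips of the shut fingers; the grasp point (between the pads) lies 19 mm behind it; z points along the fingers, y is the line along which they close (so a half turn about z gives the same grasp; the last joint's range is limited). The gripper opens to 85 mm and grips with 20 to 120 N. Pads are 22 mm wide; open, the fingers measure 114 mm over their backs; the gripper's body (76 mm by 85 mm) begins 54 mm behind the grasp point. The pads swing forward as they close: fully open they stand 13 mm farther back than shut.
Start: joints at [0.964, 0.313, 1.498, -0, 1.331, -0.223], TCP at [196.597, 486.807, 231.294] pointing down, gripper open.
Joint ranges: [-2.94, 2.94], [-0.97, 2.17], [0.19, 2.56], [-1.23, 4.37], [0.02, 3.11], [-2.88, 2.88]. Speed limits (rad/s): [2.39, 2.39, 3.01, 3.14, 3.14, 3.14].

INTERFACE

Orientations are given as a unit quaternion [w, x, y, z].
In Python, from rig import ctrl gives the robot as it stands.
- The arm moves only by the tool arm_command, never from a script. Its argument "increments" is a list of rows, each an object with "dr": the turn, a rotation vector about the tool's x, y, z in units of pi/4 rad (1.0 is pi/4 rad), a list of three; "offset": the shift along the tool's x, y, z in units of 120 mm (1.0 is 120 mm), a list of three; "hand": the opening, from -1 (shut) to 1 (fully open). A call has 1 to 8 rows; each row shifts and turns the commanded pose from where the row before left it, along the tool's axes as they then stand; what a row does not reach is not made up. A row lasts 1/10 s, in which the tool goes at most 50 mm and 8.59 degrees, less where a joint would pass 70% of its speed; a pose out of reach is approached as far as the arm can. A call with a number of a shift or a turn outside -1 to 1 is refused whole. A call with a gripper value outside its range is refused whole. The fingers move at their own pace and stop on an object; "grip_force" is the grip in N (left out, the last holds). Time passes only in rows, so rows that do not move let the fingers close. It gives the time, the measured TCP pose, the force, the opening and the grip force at its end, in the units of the state.
- ctrl.sense(): the state, without advancing time (a new reading comes with each control period).
- ctrl.capture(name): name is "scene" or "side" or "wrist"; returns the picture (420x560x3 uint8, red, green, blue); there is no depth.
- ctrl.camera_info(name): a dict with "K" (3x3 intrinsics, pixels), "R" (3x3) and "t" (3): a world point X has camera coordinates R X + t. Camera axes: x right, y down, z forward; pixel columns grow to the right and rows downward; lengths in mm; the calibration is good to about 2 mm. A picture is of the moment at which its call begins: read the wrist's pose just before it. camera_info takes no time and is no camera call; for the wrist camera it gives the pose at the moment of the call.
- ctrl.finish_job(): hands the job in; it is judged then, once.
The state is a dict: "time_s": time; "joints": joint angles; "dq": joint speeds; "tau": joint torques, N m; "eef_pos": TCP position; "ee_rot": TCP orientation; "force": force on the tool from outside, world axes, zero at the start; "wrist_torque": the same for the moment, N m; "grip_width": opening from 0.0 (shut) to 1.0 (fully open); "grip_force": force on a finger pad.
Only numpy, scipy, OpenCV 4.12 (cv2) and the standard library are available. Lean on these libraries where they do the work, as an engineer would, in place of code of your own. Each camera call takes 0.05 s, during which the arm holds its last target. There are 200 camera calls.

TASK

One of the two sloping isolator boxes on the worktop has been left on, with its lever swung up the slope over its lock slot. Flip that lever down to off, then take the steel lock pin from its wooden block and push it gently, fully home, into the round hole that stands somewhere along the slot the lever has uncovered (feel for it), and let go of it. Leave the other isolator off and do not shift anything else on the worktop.

Things in the scene. Friction and masses are not known exactly. Their poses are not given: they have to be found in the camera images.
- iso_a: the grey isolator box that was left on, 112 mm wide, 142 mm deep, 114 mm high at the back, fixed to the worktop; origin under its middle, x from its low front to its high back. Its sloping aluminium face is 140 mm along the slope and 100 mm across, its middle at the lever hinge, between side cheeks 2 mm proud; two hinge brackets 20 mm high, 24 mm along the slope, 38 mm over both
- iso_a_lever (a joint): lever of the isolator that was left on: 0 = square to the sloping face, +1.0 rad = ON stop (swung up the slope, over the lock slot), -1.0 rad = OFF stop (swung down the slope, towards the robot). An over-centre spring holds it at either stop: about 6 to 7 N at the crossbar starts it, less towards the middle, and past 0 it snaps on by itself. Its hinge axis is given under its bar point
- iso_a_bar (a point): centre of the crossbar at that lever's end: a round black bar 14 mm thick and 62 mm long, 62 mm from the hinge axis, on a steel stem 14 mm wide and 10 mm thick. The hinge axis runs across the face, 34 mm down the slope from the slot middle and 12 mm out of the face. Axes at lever value 0: x up the slope, y along the bar, z out of the face
- iso_a_slot (a point): middle of that isolator's lock slot, level with the face: 10 mm along the slope (x, up), 30 mm across the face (y), in 6 mm sheet; z straight out of the face (32 degrees from vertical, leaning to the robot). The round 8.5 mm hole, 28 mm deep, is in a stiff sliding bar behind the sheet and stands anywhere within 10 mm of the middle along y (not given).
- iso_b_lever (a joint): lever of the other, identical isolator box, which is off already and stays so; values as for iso_a_lever
- iso_b_bar (a point): centre of the crossbar at that lever's end: a round black bar 14 mm thick and 62 mm long, 62 mm from the hinge axis, on a steel stem 14 mm wide and 10 mm thick. The hinge axis runs across the face, 34 mm down the slope from the slot middle and 12 mm out of the face. Axes at lever value 0: x up the slope, y along the bar, z out of the face
- iso_b_slot (a point): middle of that isolator's lock slot, level with the face: 10 mm along the slope (x, up), 30 mm across the face (y), in 6 mm sheet; z straight out of the face (32 degrees from vertical, leaning to the robot). The round 8.5 mm hole, 28 mm deep, is in a stiff sliding bar behind the sheet and stands anywhere within 10 mm of the middle along y (not given).
- lock_pin: loose steel lock pin, standing upright in the wooden block. Origin at its shoulder, on its axis; z runs along the pin towards the top of its grip. Above the shoulder a round grip 15 mm thick and 45 mm long; below it a shank 7 mm thick and 30 mm long, whose last 4.5 mm taper to a 3 mm tip. Fully home, the shoulder sits on the face
- pin_block: fixed wooden block, 60 by 56 mm and 40 mm high, with a 9 mm hole, 34 mm deep, in the middle of its top; origin under its centre
- bowl: clear glass bowl, rim 170 mm across, 75 mm tall; origin under its centre
- mixer: grey hand mixer lying on its side, about 190 mm long and 85 mm high, two wire beaters; origin under it
- egg_beater: aluminium egg beater lying flat, about 300 mm long, 60 mm high at its crank knob; origin under it
- honey_dipper: wooden honey dipper lying flat, about 165 mm long, 32 mm thick at its head; origin under its middle
- canister: square plastic canister with a latched lid, 106 mm wide, 165 mm tall; origin under its centre
- mug: white mug, 80 mm across, 90 mm tall; origin under its centre
- jar: amber glass jar with a steel cap, 68 mm across, 100 mm tall; origin under its centre

How it is judged (in metres and radians):
On the way, in this order (a step that is already met when the one before it is completed fails the run):
1. the lever of the isolator that was on rests at off (value of joint iso_a_lever below -0.85 rad), for 0.2 s.
2. the pin is fully home in the hole of that isolator's lock slot (z of lock_pin in the frame of iso_a_slot between -0.004 and 0.004 m and x of lock_pin in the frame of iso_a_slot between -0.006 and 0.006 m and y of lock_pin in the frame of iso_a_slot between -0.015 and 0.015 m and angle between the z axis of lock_pin and the z axis of iso_a_slot, either way round below 0.17 rad), for 0.2 s.
At the end, for the whole second after the job is handed in: Both levers off (below -0.85 rad); the lock pin released and still in the hole of the slot of the isolator that was on: shoulder within 4 mm of the face, within 6 mm along the slope and 15 mm across of the slot middle, square to the face within 0.17 rad (all of step 2 and value of joint each of iso_a_lever, iso_b_lever below -0.85 rad and linear speed of lock_pin below 0.02 m/s); the robot touches nothing.
It fails at once if the pin is rammed against the isolator (over 40 N) (contact force between lock_pin and iso_a above 40 N).
It fails at once if the other isolator is switched on (value of joint iso_b_lever above 0 rad).
It fails at once if a bystander is shifted by more than 30 mm (distance of any of bowl, mixer, egg_beater, honey_dipper, canister, mug, jar from where it was at the start of the episode above 0.03 m).
It also fails if it takes over 59 s, if anything falls off the work surface, if the arm or the gripper's body presses on something with over 40 N, if the wrist force passes 120 N, or if a joint passes its speed limit or range.

## Working session

There is one attempt and no reset: what is moved stays moved. The work goes in short steps, Python scripts to look and compute and a tool call to move; the robot and the scene stay as the last step left them, time stands still between calls to the robot, and variables do not carry over. Pictures are saved under pics/ and viewed, at most 10 in all, crops included, and the job is handed in when it is done.

Besides the shell and the picture viewer there is one more tool, called after "Emit:" by a JSON object that holds its "method" and its "body", one argument or row to a line. arm_command: Moves the arm, as the interface text tells. Shifts and turns lie within -1 to 1; 1 stands for 120 mm of shift or pi/4 rad of turn. Its arguments: {"type":"object","properties":{"increments":{"type":"array"},"grip_force":{"type":"number"}},"required":["increments"]}

```bash
mkdir -p pics; ls; python3 - <<'E'
from rig import ctrl
import cv2,numpy as np
ims=[]
for n in ["scene","side","wrist"]:
    im=ctrl.capture(n)[:,:,::-1]; cv2.imwrite(f"pics/{n}0.png",im)
    c=ctrl.camera_info(n); print(n,np.round(c["K"],1).tolist(),np.round(c["R"],3).tolist(),np.round(c["t"],1).tolist())
    ims.append(im)
print(ctrl.sense())
cv2.imwrite("pics/s_big.png",cv2.resize(ims[0],(800,600),interpolation=cv2.INTER_CUBIC))
cv2.imwrite("pics/d_big.png",cv2.resize(ims[1],(800,600),interpolation=cv2.INTER_CUBIC))
E
```

```text
pics
scene [[524.9, 0.0, 280.3], [0.0, 524.9, 211.2], [0.0, 0.0, 1.0]] [[0.402, 0.916, 0.02], [0.591, -0.243, -0.77], [-0.7, 0.321, -0.638]] [-197.6, -289.5, 1761.7]
side [[407.0, 0.0, 282.4], [0.0, 407.0, 220.4], [0.0, 0.0, 1.0]] [[0.986, -0.164, 0.006], [-0.099, -0.624, -0.775], [0.131, 0.764, -0.632]] [-606.4, 121.4, 1149.3]
wrist [[343.0, 0.0, 279.3], [0.0, 343.0, 203.9], [0.0, 0.0, 1.0]] [[0.374, 0.927, -0.002], [0.88, -0.354, 0.318], [0.294, -0.12, -0.948]] [-523.2, -41.0, 381.4]
{'time_s': 0.15, 'joints': array([ 9.63628457e-01,  3.13338296e-01,  1.49823965e+00,  9.76931192e-06,
        1.33095149e+00, -2.23426535e-01]), 'dq': array([ 0.00091289, -0.0017033 , -0.00179026,  0.00021473,  0.00075582,
        0.0006909 ]), 'tau': array([ 2.07231511e-03, -4.12370360e+01, -2.59796655e+01, -1.29218456e-04,
        3.18517166e-03, -7.59704278e-06]), 'eef_pos': array([196.4767152 , 486.66253052, 230.86654534]), 'ee_rot': array([-1.93318431e-04,  1.90696687e-01,  9.81648896e-01, -4.26660846e-04]), 'force': array([-0.56784231, -0.76392802,  0.06361262]), 'wrist_torque': array([ 0.0231945 , -0.04022569, -0.00227743]), 'grip_force': 0.0, 'grip_width': 1.0004197535116084}
```

View pics/s_big.png

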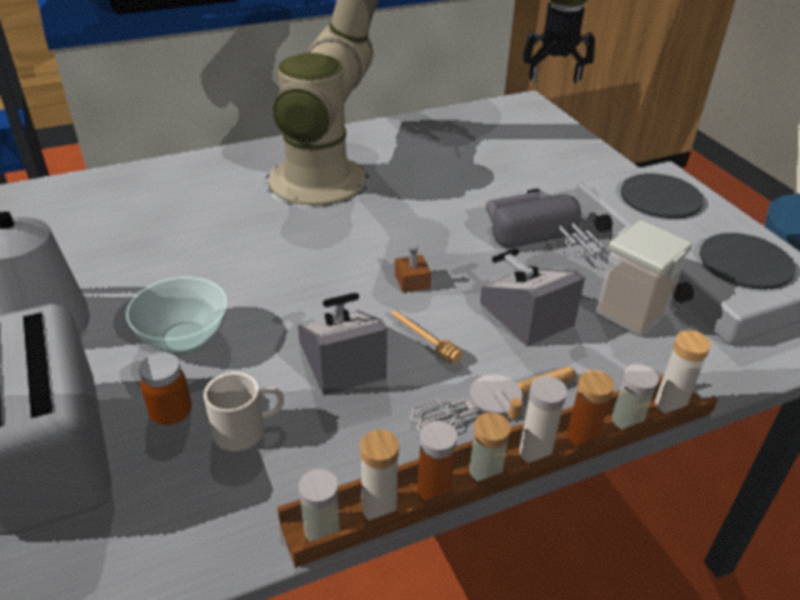

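View pics/d_big.png

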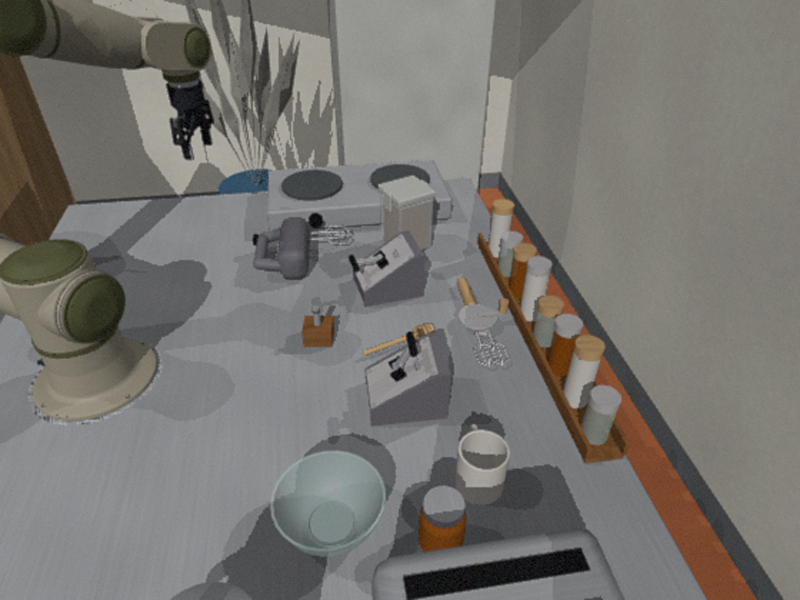

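The isolator on the mug/bowl side is the one left on: its bar is at scene (341,299) and side (412,343). The pin top is at scene (413,250) and side (317,308). I'll triangulate these roughly, then look with the wrist camera.

```bash
cat > h.py <<'E'
import numpy as np, cv2
from rig import ctrl
from scipy.spatial.transform import Rotation as Rn
def P(c): return np.array(c["K"])@np.c_[c["R"],c["t"]]
def tri(obs): # [(caminfo,(u,v))]
    A=[]
    for c,(u,v) in obs:
        p=P(c); A+= [u*p[2]-p[0], v*p[2]-p[1]]
    A=np.array(A); A/=np.linalg.norm(A[:,:3],axis=1)[:,None]
    return np.linalg.lstsq(A[:,:3],-A[:,3],rcond=None)[0]
def proj(c,X):
    q=P(c)@np.append(X,1); return q[:2]/q[2]
def onplane(c,uv,z):
    R=np.array(c["R"]);C=-R.T@np.array(c["t"]);d=R.T@np.linalg.inv(c["K"])@[uv[0],uv[1],1]
    return C+d*(z-C[2])/d[2]
def pose():
    s=ctrl.sense(); q=s["ee_rot"]; return np.array(s["eef_pos"]),Rn.from_quat([q[1],q[2],q[3],q[0]]),s
def delta(p,R):  # tool-frame units for move to p,R from the current pose
    p0,R0,_=pose(); return R0.inv().apply(np.array(p)-p0)/120,(R0.inv()*R).as_rotvec()/(np.pi/4)
E
python3 - <<'E'
from h import *
s=ctrl.camera_info("scene");d=ctrl.camera_info("side")
for n,a,b in [("pin",(413,250),(317,308)),("bar",(341,299),(412,343)),("barB",(515,257),(370,262)),("mug",(235,383),(483,440)),("jar",(160,365),(444,500)),("can",(650,245),(407,190)),("dip",(449,350),(428,330)),("hinge",(340,318),(399,372))]:
    a=np.array(a)*.7;b=np.array(b)*.7
    X=tri([(s,a),(d,b)]);print(n,X.round(0),(proj(s,X)-a).round(1),(proj(d,X)-b).round(1))
p,R,_=pose(); print(R.as_matrix().round(3)); w=ctrl.camera_info("wrist"); 
C=-np.array(w["R"]).T@w["t"]; print("cam in tool",R.inv().apply(C-p).round(1),"axes",(R.inv().as_matrix()@np.array(w["R"]).T).round(3))
E
```

```text
pin [443.  47.  78.] [ 0.3 -0.7] [0.3 0.7]
bar [ 603. -156.  141.] [ 0. -0.] [0. 0.]
barB [566. 189.  95.] [-1.3  2.8] [-0.9 -2.3]
mug [ 681. -352.  102.] [ 0.  -0.1] [0.  0.1]
jar [ 599. -446.  100.] [ 0.3 -0.3] [0.2 0.4]
can [686. 385. 157.] [-0.1  0.2] [-0.  -0.1]
dip [668.  12.  23.] [-0.4  0.8] [-0.3 -0.6]
hinge [ 579. -153.   76.] [-0.8  1.4] [-0.7 -1.4]
[[-0.927  0.374 -0.001]
 [ 0.374  0.927 -0.001]
 [ 0.    -0.001 -1.   ]]
cam in tool [  82.5   -1.1 -142.8] axes [[ 0.    -0.948 -0.318]
 [ 1.     0.001 -0.001]
 [ 0.001 -0.318  0.948]]
```

Emit:
{"method": "arm_command", "body": {
  "increments": [
    {"dr": [0,0,-0.163],"offset": [0,0,0],"hand": 1},
    {"dr": [0,0,-0.163],"offset": [0,0,0],"hand": 1},
    {"dr": [0,0,-0.163],"offset": [0,0,0],"hand": 1},
    {"dr": [0,0,0],"offset": [-0.18,-0.35,0],"hand": 1},
    {"dr": [0,0,0],"offset": [-0.18,-0.35,0],"hand": 1},
    {"dr": [0,0,0],"offset": [-0.18,-0.35,0],"hand": 1},
    {"dr": [0,0,0],"offset": [-0.18,-0.35,0],"hand": 1},
    {"dr": [0,0,0],"offset": [-0.18,-0.35,0],"hand": 1}
  ]
}}

```text
time_s: 0.95
eef_pos: [305.0, 275.1, 231.2]
ee_rot: [0.0, -0.0, 1.0, 0.0]
force: [-0.2, -0.3, -0.4]
grip_width: 1.0
grip_force: 0.0
```

Emit:
{"method": "arm_command", "body": {
  "increments": [
    {"dr": [0,0,0],"offset": [-0.18,-0.35,0],"hand": 1},
    {"dr": [0,0,0],"offset": [-0.18,-0.35,0],"hand": 1},
    {"dr": [0,0,0],"offset": [-0.18,-0.35,0],"hand": 1},
    {"dr": [0,0,0],"offset": [-0.18,-0.35,0],"hand": 1},
    {"dr": [0,0,0],"offset": [-0.18,-0.35,0],"hand": 1},
    {"dr": [0,0,0],"offset": [-0.18,-0.35,0],"hand": 1},
    {"dr": [0,0,0],"offset": [-0.18,-0.35,0],"hand": 1},
    {"dr": [0,0,0],"offset": [-0.18,-0.35,0],"hand": 1}
  ]
}}

```text
time_s: 1.75
eef_pos: [478.0, -61.1, 231.2]
ee_rot: [-0.0, 0.0, 1.0, 0.0]
force: [0.3, 0.6, -0.5]
grip_width: 0.996
grip_force: 0.0
```

Emit:
{"method": "arm_command", "body": {
  "increments": [
    {"dr": [0,0,0],"offset": [0,0,0],"hand": 1},
    {"dr": [0,0,0],"offset": [0,0,0],"hand": 1},
    {"dr": [0,0,0],"offset": [0,0,0],"hand": 1}
  ]
}}

```text
time_s: 2.05
eef_pos: [477.1, -58.3, 231.2]
ee_rot: [-0.0, -0.001, 1.0, 0.0]
force: [-0.2, 0.4, -0.1]
grip_width: 1.001
grip_force: 0.0
```

```bash
cat > snap.py <<'E'
import sys,pickle
from h import *
n=sys.argv[1]; c=ctrl.camera_info("wrist"); im=ctrl.capture("wrist")[:,:,::-1]
cv2.imwrite(f"pics/{n}.png",im); pickle.dump(c,open(f"{n}.pkl","wb"))
if len(sys.argv)>2:
    x0,y0,x1,y1=map(int,sys.argv[2:6]); im=im[y0:y1,x0:x1]
f=min(800/im.shape[1],600/im.shape[0]); print("scale",f)
cv2.imwrite(f"pics/{n}_v.png",cv2.resize(im,None,fx=f,fy=f,interpolation=cv2.INTER_CUBIC))
p,R,s=pose(); print(s["time_s"],p.round(1),R.as_matrix().round(3).tolist())
E
python3 snap.py w1
```

```text
scale 1.4285714285714286
2.1 [477.2 -58.1 231.4] [[-1.0, -0.002, -0.0], [-0.002, 1.0, 0.0], [0.0, 0.0, -1.0]]
```

View pics/w1_v.png

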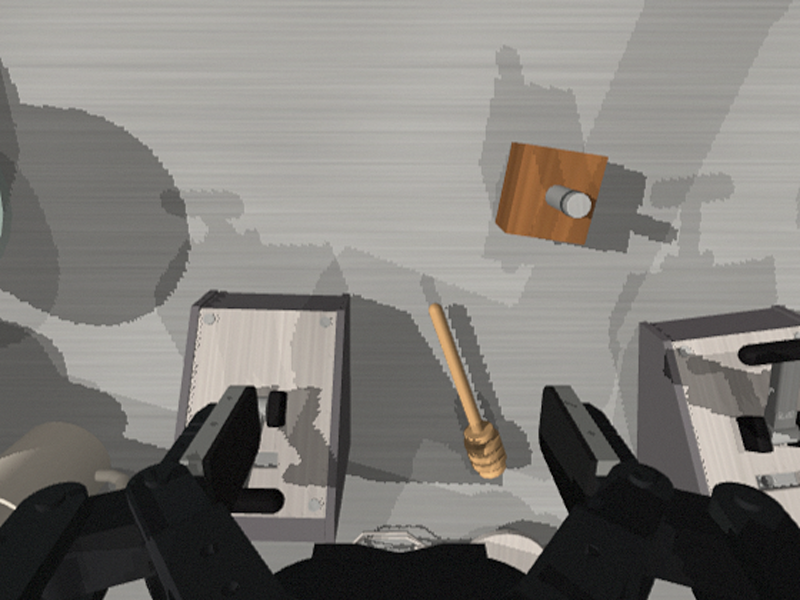

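The picture shows the pin top at (577,205). iso_a sits at lower left, with its face from (202,306) to (325,515) and its yaw near zero. I'll tilt the tool square to the face and look at it directly.

Emit:
{"method": "arm_command", "body": {
  "increments": [
    {"dr": [0,0,0],"offset": [-0.272,-0.269,-0.044],"hand": 1},
    {"dr": [0,0,0],"offset": [-0.272,-0.269,-0.044],"hand": 1},
    {"dr": [0,0,0],"offset": [-0.272,-0.269,-0.044],"hand": 1},
    {"dr": [0,-0.178,0],"offset": [0,0,0],"hand": 1},
    {"dr": [0,-0.178,0],"offset": [0,0,0],"hand": 1},
    {"dr": [0,-0.178,0],"offset": [0,0,0],"hand": 1},
    {"dr": [0,-0.178,0],"offset": [0,0,0],"hand": 1},
    {"dr": [0,0,0],"offset": [0,0,0],"hand": 1}
  ]
}}

```text
time_s: 2.9
eef_pos: [573.2, -154.1, 245.7]
ee_rot: [0.275, 0.0, 0.961, 0.001]
force: [0.5, 0.6, 0.2]
grip_width: 1.0
grip_force: 0.0
```

Emit:
{"method": "arm_command", "body": {
  "increments": [
    {"dr": [0,0,0],"offset": [0,0,0],"hand": 1},
    {"dr": [0,0,0],"offset": [0,0,0],"hand": 1}
  ]
}}

```text
time_s: 3.1
eef_pos: [576.4, -155.7, 248.2]
ee_rot: [0.276, -0.001, 0.961, -0.0]
force: [-0.1, 0.3, -0.1]
grip_width: 1.004
grip_force: 0.0
```

```bash
python3 snap.py w2; python3 - <<'E'
from h import *
import pickle
c=pickle.load(open("w1.pkl","rb")); print("pin top", onplane(c,(577/1.42857,205/1.42857),85).round(1))
E
```

```text
scale 1.4285714285714286
3.15 [ 576.4 -155.7  247.9] [[-0.848, -0.002, 0.53], [-0.002, 1.0, 0.0], [-0.53, -0.001, -0.848]]
pin top [437.3  45.3  85. ]
```

View pics/w2_v.png

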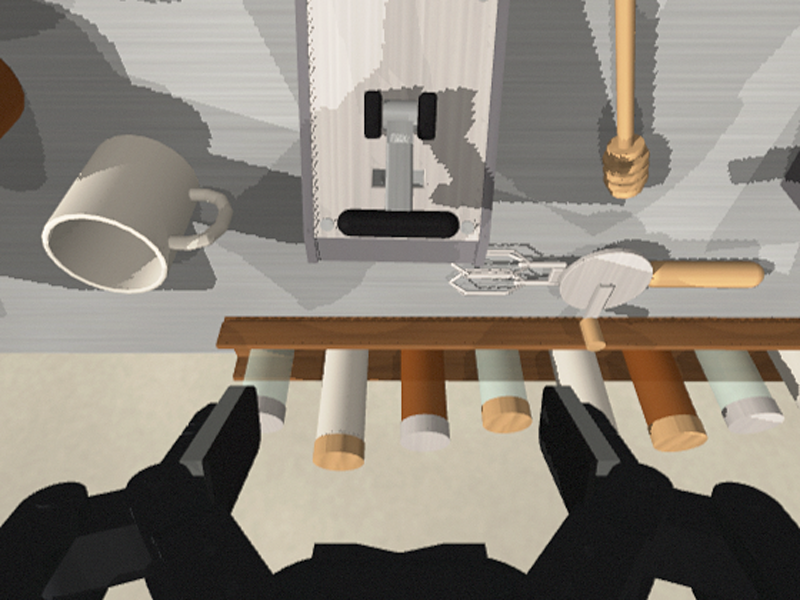

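The slot shows at (372–424, 179), the bar at (337–459, 222), and the brackets at (364–436, 92–139). I'll fit the slot pose to these.

```bash
python3 - <<'E'
from h import *
import pickle
from scipy.optimize import least_squares
c=pickle.load(open("w2.pkl","rb")); k=1.42857
# screen left=-y world ; slot frame y=+left seen up slope => world y up to yaw
t=np.radians(32)
def fr(q):
    A=Rn.from_euler('z',q[3]).as_matrix()@Rn.from_euler('y',-t).as_matrix(); return A,q[:3]
obs=[((0,-15,0),(372,179)),((0,15,0),(424,179)),((18.2,-31,45.5),(337,223)),((18.2,31,45.5),(459,222)),
((-46,-19,20),(364,92)),((-46,19,20),(436,92)),((-22,-19,20),(364,138)),((-22,19,20),(436,138))]
f=lambda q:np.concatenate([proj(c,fr(q)[0]@np.array(X)+fr(q)[1])*k-np.array(u) for X,u in obs])
r=least_squares(f,[612,-155,93,0]); print(r.x.round(3)); print(r.fun.reshape(-1,2).round(1))
A,s=fr(r.x); print(A.round(3).tolist())
for X in [(0,0,0),(18.2,0,45.5)]: print(A@X+s)
print("scene/side check bar"); 
for n in("scene","side"): print(proj(ctrl.camera_info(n),A@[18.2,0,45.5]+s)/.7)
p,R,_=pose(); T=A.T@(p-s); print("tcp in slot frame",T.round(1))
E
```

```text
[ 6.10353e+02 -1.56799e+02  9.13230e+01 -8.00000e-03]
[[ 1.2 -1.4]
 [ 0.2 -0.9]
 [ 1.  -0.6]
 [ 0.1  1.4]
 [-1.  -1.2]
 [ 0.2 -0.5]
 [-0.3  1.2]
 [-1.3  1.8]]
[[0.848, 0.008, -0.53], [-0.006, 1.0, 0.004], [0.53, 0.0, 0.848]]
[ 610.35328015 -156.79894387   91.32318295]
[ 601.67668322 -156.73252056  139.55390193]
scene/side check bar
[340.16516298 299.49134399]
[411.30368198 344.26241856]
tcp in slot frame [ 54.2   0.8 150.8]
```

Emit:
{"method": "arm_command", "body": {
  "increments": [
    {"dr": [0,0,0],"offset": [0,0,0.1],"hand": -1},
    {"dr": [0,0,0],"offset": [0,0,0.2],"hand": -1},
    {"dr": [0,0,0],"offset": [0,0,0.25],"hand": -1},
    {"dr": [0,0,0],"offset": [0,0,0.25],"hand": -1},
    {"dr": [0,0,0],"offset": [0,0,0.17],"hand": -1},
    {"dr": [0,0,0],"offset": [0,0,0],"hand": -1},
    {"dr": [0,0,0],"offset": [0.11,0,0],"hand": -1},
    {"dr": [0,0,0],"offset": [0.11,0,0],"hand": -1}
  ]
}}

```text
time_s: 3.95
eef_pos: [619.5, -156.7, 140.7]
ee_rot: [0.283, 0.001, 0.959, -0.002]
force: [29.1, 22.4, 44.9]
grip_width: 0.004
grip_force: 24.1
```

Emit:
{"method": "arm_command", "body": {
  "increments": [
    {"dr": [0,0,0],"offset": [0.11,0,0],"hand": -1},
    {"dr": [0,0,0],"offset": [0.11,0,0],"hand": -1},
    {"dr": [0,0,0],"offset": [0.11,0,0],"hand": -1},
    {"dr": [0,0,0],"offset": [0.11,0,0],"hand": -1},
    {"dr": [0,0,0],"offset": [0,0,0],"hand": -1}
  ]
}}

```text
time_s: 4.45
eef_pos: [570.0, -156.1, 107.8]
ee_rot: [0.277, -0.0, 0.961, -0.001]
force: [0.2, 1.3, -0.4]
grip_width: -0.002
grip_force: 0.0
```

```bash
cat >> h.py <<'E'
def slot(q=(610.35,-156.8,91.32,-.008)):
    return Rn.from_euler('z',q[3]).as_matrix()@Rn.from_euler('y',-np.radians(32)).as_matrix(), np.array(q[:3])
def inslot():
    p,R,s=pose();A,o=slot();return (A.T@(p-o)).round(1),(A.T@s["force"]).round(1)
E
python3 -c "
from h import *
print(inslot())"
```

```text
(array([-25.5,   0.3,  35.3]), array([-0.1,  1.3, -0.4]))
```

Emit:
{"method": "arm_command", "body": {
  "increments": [
    {"dr": [0,0,0],"offset": [0,0,-0.33],"hand": -1},
    {"dr": [0,0,0],"offset": [0,0,-0.33],"hand": -1},
    {"dr": [0,0,0],"offset": [0,0,-0.34],"hand": -1},
    {"dr": [0,0.178,0],"offset": [0,0,0],"hand": 1},
    {"dr": [0,0.178,0],"offset": [0,0,0],"hand": 1},
    {"dr": [0,0.178,0],"offset": [0,0,0],"hand": 1},
    {"dr": [0,0.178,0],"offset": [0,0,0],"hand": 1}
  ]
}}

```text
time_s: 5.15
eef_pos: [506.5, -156.4, 209.6]
ee_rot: [-0.002, 0.001, 1.0, -0.002]
force: [-0.2, 0.2, 0.9]
grip_width: 0.68
grip_force: 0.0
```

Emit:
{"method": "arm_command", "body": {
  "increments": [
    {"dr": [0,0,0],"offset": [0.115,0.335,0.1],"hand": 1},
    {"dr": [0,0,0],"offset": [0.115,0.335,0.1],"hand": 1},
    {"dr": [0,0,0],"offset": [0.115,0.335,0.1],"hand": 1},
    {"dr": [0,0,0],"offset": [0.115,0.335,0.1],"hand": 1},
    {"dr": [0,0,0],"offset": [0.115,0.335,0.1],"hand": 1},
    {"dr": [0,0,0],"offset": [0,0,0],"hand": 1},
    {"dr": [0,0,0],"offset": [0,0,0],"hand": 1}
  ]
}}

```text
time_s: 5.85
eef_pos: [437.6, 45.3, 148.6]
ee_rot: [0.0, -0.001, 1.0, -0.001]
force: [0.7, 0.4, -0.0]
grip_width: 0.999
grip_force: 0.0
```

```bash
python3 snap.py w3; python3 - <<'E'
from h import *
im=ctrl.capture("side")[:,:,::-1][200:310,200:340]
a=cv2.resize(im,None,fx=3,fy=3,interpolation=cv2.INTER_CUBIC)
b=cv2.imread("pics/w3_v.png")
b=cv2.resize(b,(560,420)); o=np.zeros((600,800,3),np.uint8); 
b=cv2.imread("pics/w3.png")[:270,:]; b=cv2.resize(b,None,fx=800/560,fy=800/560) 
o=np.zeros((600,800,3),np.uint8); o[:b.shape[0]]=b; h=600-b.shape[0]
a=cv2.resize(a,(int(140*h/110),h)); o[-h:,:a.shape[1]]=a
cv2.imwrite("pics/c3.png",o); print(b.shape,h)
E
```

```text
scale 1.4285714285714286
5.9 [438.   44.6 148.7] [[-1.0, -0.0, 0.001], [-0.0, 1.0, -0.001], [-0.001, -0.001, -1.0]]
(386, 800, 3) 214
```

View pics/c3.png

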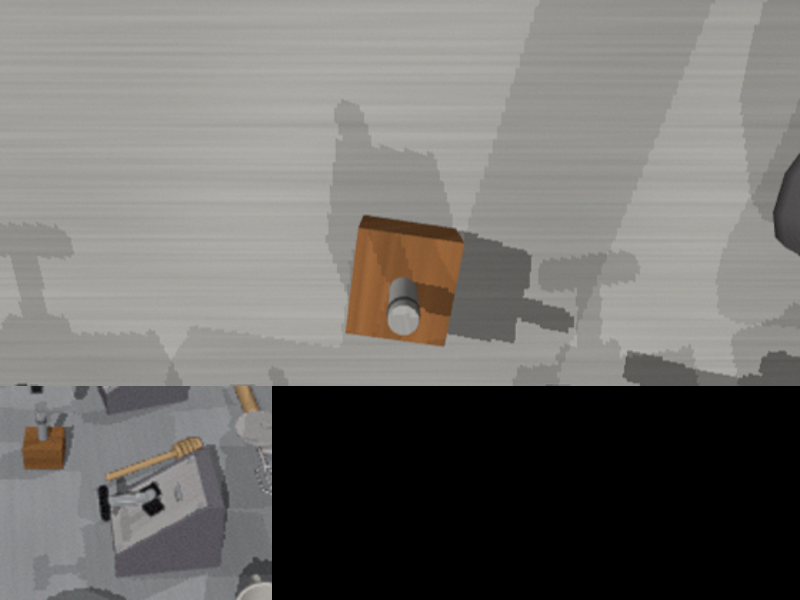

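The lever is off: its bar now lies down the slope. The pin top is at (403,318).

```bash
python3 - <<'E'
from h import *
import pickle
c=pickle.load(open("w3.pkl","rb")); c1=pickle.load(open("w1.pkl","rb"));k=1.42857
u=np.array((403,318))/k; print(onplane(c,u,85),tri([(c,u),(c1,np.array((577,205))/k)]))
print([onplane(c,np.array(q)/k,40).round(1) for q in[(360,228),(463,243),(445,346),(346,332)]])
print(pose()[0])
E
```

```text
[436.54312346  46.26586477  85.        ] [437.68245199  46.31049453  82.22787797]
[array([404.3,  24.1,  40. ]), array([412.1,  77.8,  40. ]), array([471.2,  70.3,  40. ]), array([462.9,  14.9,  40. ])]
[438.10457053  44.26181954 148.71638593]
```

Emit:
{"method": "arm_command", "body": {
  "increments": [
    {"dr": [0,0,0],"offset": [0.008,0.015,0.27],"hand": 1},
    {"dr": [0,0,0],"offset": [0,0,0.27],"hand": 1},
    {"dr": [0,0,0],"offset": [0,0,0.27],"hand": 1},
    {"dr": [0,0,0],"offset": [0,0,0],"hand": 1},
    {"dr": [0,0,0],"offset": [0,0,0],"hand": -1},
    {"dr": [0,0,0],"offset": [0,0,0],"hand": -1},
    {"dr": [0,0,0],"offset": [0,0,0],"hand": -1},
    {"dr": [0,0,0],"offset": [0,0,0],"hand": -1}
  ],
  "grip_force": 30
}}

```text
time_s: 6.75
eef_pos: [437.0, 46.7, 51.9]
ee_rot: [0.001, -0.0, 1.0, -0.0]
force: [0.6, 0.1, 0.4]
grip_width: 0.328
grip_force: 0.0
```

Emit:
{"method": "arm_command", "body": {
  "increments": [
    {"dr": [0,0,0],"offset": [0,0,0],"hand": -1},
    {"dr": [0,0,0],"offset": [0,0,0],"hand": -1},
    {"dr": [0,0,0],"offset": [0,0,0],"hand": -1}
  ]
}}

```text
time_s: 7.05
eef_pos: [436.8, 46.8, 51.6]
ee_rot: [0.001, -0.0, 1.0, -0.0]
force: [-1.9, -1.1, 7.0]
grip_width: 0.164
grip_force: 29.2
```

Emit:
{"method": "arm_command", "body": {
  "increments": [
    {"dr": [0,0,0],"offset": [0,0,-0.1],"hand": -1},
    {"dr": [0,0,0],"offset": [0,0,-0.28],"hand": -1},
    {"dr": [0,0,0],"offset": [0,0,-0.35],"hand": -1},
    {"dr": [0,0,0],"offset": [0,0,-0.35],"hand": -1},
    {"dr": [0,0,0],"offset": [0,0,-0.2],"hand": -1},
    {"dr": [0,0,0],"offset": [0,0,0],"hand": -1}
  ]
}}

```text
time_s: 7.65
eef_pos: [437.7, 46.7, 207.5]
ee_rot: [0.003, -0.0, 1.0, -0.0]
force: [-0.6, 0.1, -1.4]
grip_width: 0.16
grip_force: 29.5
```

Emit:
{"method": "arm_command", "body": {
  "increments": [
    {"dr": [0,0,0],"offset": [-0.14,-0.28,0],"hand": -1},
    {"dr": [0,0,0],"offset": [-0.14,-0.28,0],"hand": -1},
    {"dr": [0,0,0],"offset": [-0.14,-0.28,0],"hand": -1},
    {"dr": [0,0,0],"offset": [-0.14,-0.28,0],"hand": -1},
    {"dr": [0,0,0],"offset": [-0.14,-0.28,0],"hand": -1},
    {"dr": [0,0,0],"offset": [-0.14,-0.28,0],"hand": -1},
    {"dr": [0,-0.178,0],"offset": [0,0,0],"hand": -1},
    {"dr": [0,-0.178,0],"offset": [0,0,0],"hand": -1}
  ]
}}

```text
time_s: 8.45
eef_pos: [537.6, -155.7, 202.1]
ee_rot: [0.14, 0.001, 0.99, 0.0]
force: [0.6, 0.5, -0.5]
grip_width: 0.162
grip_force: 29.6
```

Emit:
{"method": "arm_command", "body": {
  "increments": [
    {"dr": [0,-0.178,0],"offset": [0,0,0],"hand": -1},
    {"dr": [0,-0.178,0],"offset": [0,0,0],"hand": -1},
    {"dr": [0,0,0],"offset": [0,0,0],"hand": -1},
    {"dr": [0,0,0],"offset": [0,0,0],"hand": -1},
    {"dr": [0,0,0],"offset": [0,0,0],"hand": -1}
  ]
}}

```text
time_s: 8.95
eef_pos: [538.0, -155.0, 204.8]
ee_rot: [0.275, -0.0, 0.961, -0.0]
force: [-0.3, -0.4, -0.5]
grip_width: 0.165
grip_force: 29.6
```

```bash
python3 snap.py w4 ; python3 -c "
from h import *
print(inslot()); p,R,s=pose(); A,o=slot(); print(R.as_matrix().T@A)
print(s['grip_width'],s['grip_force'])"
```

```text
scale 1.4285714285714286
9.0 [ 538.1 -154.9  204.8] [[-0.848, -0.001, 0.529], [-0.001, 1.0, 0.0], [-0.529, -0.0, -0.848]]
(array([ -1.2,   1.3, 134.5]), array([-0. ,  0.4, -0.1]))
[[-9.99969041e-01 -7.84821308e-03  5.68183571e-04]
 [-7.84565951e-03  9.99959695e-01  4.36504261e-03]
 [-6.02418455e-04  4.36044970e-03 -9.99990312e-01]]
0.1677898311304359 29.63489592075348
```

View pics/w4_v.png

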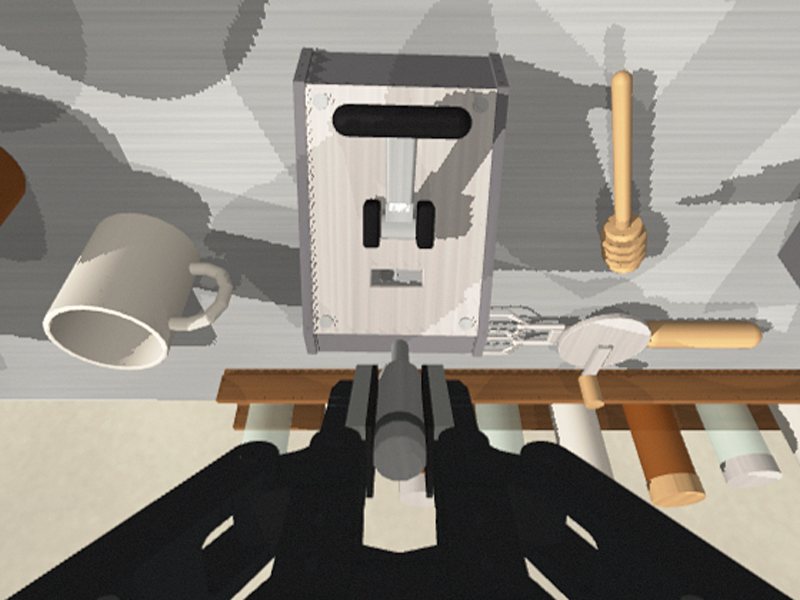

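The slot shows fully at (371–423, 269–287), and the pin is held straight with its tip near (400,343). I'll zoom in on the slot for the hole.

```bash
python3 - <<'E'
import cv2
im=cv2.imread("pics/w4.png")
a=cv2.resize(im[180:210,252:304],None,fx=15,fy=15,interpolation=cv2.INTER_NEAREST)
cv2.imwrite("pics/z4.png",cv2.convertScaleAbs(a,alpha=1.3))
E
```

```text
(no output)
```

View pics/z4.png

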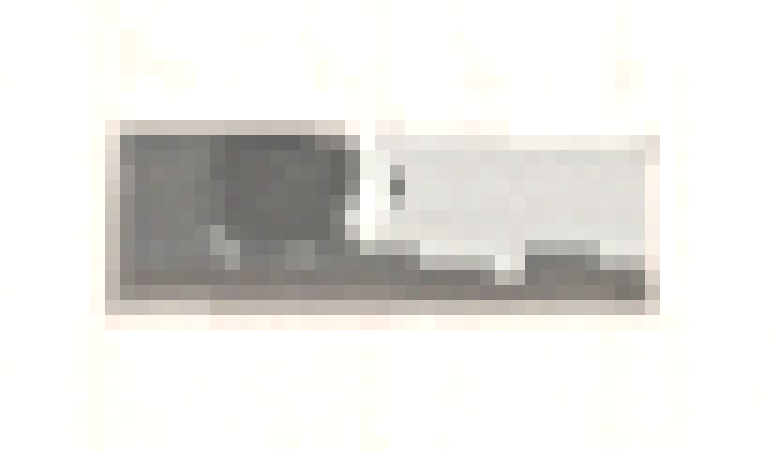

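```bash
python3 - <<'E'
from h import *
import pickle
c=pickle.load(open("w4.pkl","rb"));A,o=slot()
print("pred slot px",proj(c,o),"obs 277.5,194.5")
R=np.array(c["R"]);C=-R.T@np.array(c["t"])
def hit(uv,z):
    d=R.T@np.linalg.inv(c["K"])@[uv[0],uv[1],1]; n=A[:,2]; P0=o+z*n
    return A.T@(C+d*(n@(P0-C))/(n@d)-o)
for n,uv,z in[("slot",(277.5,194.5),0),("L",(252+113/15,194.5),0),("R",(252+652/15,194.5),0),("hole",(252+298/15,192.5),-6)]: print(n,hit(uv,z).round(2))
p,Rt,_=pose()
for t in (11.6,41.6): X=p+Rt.apply([0,0,t]); print("pin",t,proj(c,X)*1.42857,(A.T@(X-o)).round(2))
im=cv2.imread("pics/w4.png"); cv2.imwrite("pics/z5.png",cv2.resize(im[225:305,245:315],None,fx=7,fy=7,interpolation=cv2.INTER_NEAREST))
E
```

```text
pred slot px [278.07809269 193.7259481 ] obs 277.5,194.5
slot [ 0.69 -0.48 -0.  ]
L [  0.8 -15.7   0. ]
R [ 0.57 14.73 -0.  ]
hole [ 0.74 -5.36 -6.  ]
pin 11.6 [401.17943116 373.67733275] [ -1.2    1.37 122.94]
pin 41.6 [400.94028129 338.97365321] [-1.22  1.5  92.94]
```

View pics/z5.png

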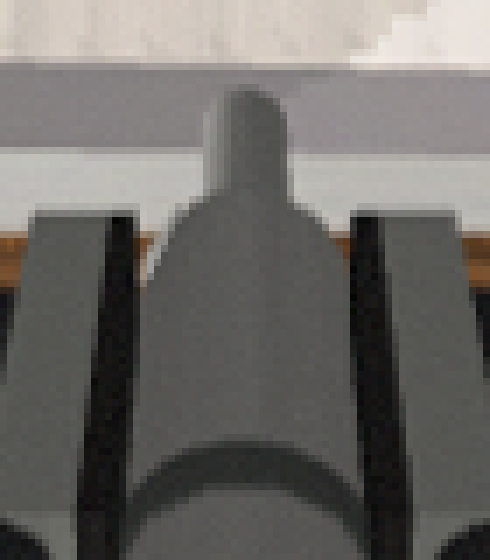

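The hole's left part is visible in the slot, at about y = -5.3 mm in the slot frame. The pin tip projects to within 1 px of its prediction, so I'll line up and descend.

Emit:
{"method": "arm_command", "body": {
  "increments": [
    {"dr": [0,0,0],"offset": [-0.014,-0.054,0],"hand": -1},
    {"dr": [0,0,0],"offset": [0,0,0.25],"hand": -1},
    {"dr": [0,0,0],"offset": [0,0,0.25],"hand": -1},
    {"dr": [0,0,0],"offset": [0,0,0.15],"hand": -1},
    {"dr": [0,0,0],"offset": [0,0,0.06],"hand": -1},
    {"dr": [0,0,0],"offset": [0,0,0],"hand": -1},
    {"dr": [0,0,0],"offset": [0,0,0],"hand": -1},
    {"dr": [0,0,0],"offset": [0,0,0],"hand": -1}
  ]
}}

```text
time_s: 9.8
eef_pos: [584.0, -161.5, 134.3]
ee_rot: [0.277, -0.0, 0.961, -0.0]
force: [0.3, 0.3, -0.1]
grip_width: 0.167
grip_force: 29.6
```

```bash
python3 -c "
from h import *
print(inslot()); "; python3 snap.py w5 230 175 330 250
```

```text
(array([ 0.5, -4.9, 50.4]), array([ 0.2,  0.3, -0.3]))
scale 8.0
9.85 [ 584.  -161.5  134.3] [[-0.847, -0.0, 0.532], [-0.001, 1.0, -0.001], [-0.532, -0.001, -0.847]]
```

View pics/w5_v.png

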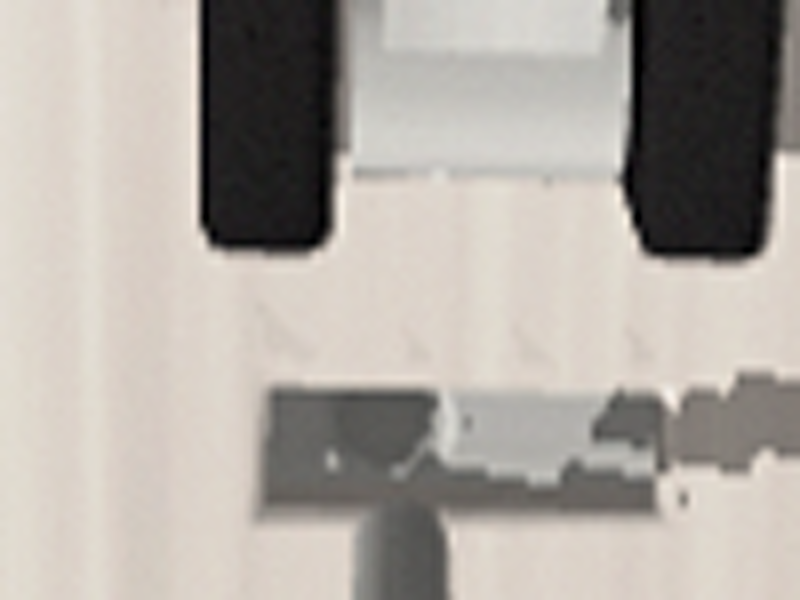

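The hole spans columns 333–445 (centre 389) and the tip is at about 401, so I'll shift 0.9 mm towards -y and descend gently.

Emit:
{"method": "arm_command", "body": {
  "increments": [
    {"dr": [0,0,0],"offset": [0,-0.008,0.02],"hand": -1},
    {"dr": [0,0,0],"offset": [0,0,0.03],"hand": -1},
    {"dr": [0,0,0],"offset": [0,0,0.03],"hand": -1},
    {"dr": [0,0,0],"offset": [0,0,0.02],"hand": -1},
    {"dr": [0,0,0],"offset": [0,0,0.02],"hand": -1},
    {"dr": [0,0,0],"offset": [0,0,0.01],"hand": -1},
    {"dr": [0,0,0],"offset": [0,0,0],"hand": -1}
  ]
}}

```text
time_s: 10.55
eef_pos: [592.2, -162.1, 119.8]
ee_rot: [0.276, -0.0, 0.961, 0.0]
force: [-0.5, -0.0, -1.1]
grip_width: 0.163
grip_force: 29.6
```

```bash
python3 -c "
from h import *
print(inslot(),pose()[2]['wrist_torque']); "
```

```text
(array([-0.3, -5.5, 33.8]), array([-1. , -0. , -0.7])) [-0.0113013   0.2707949   0.01663777]
```

Emit:
{"method": "arm_command", "body": {
  "increments": [
    {"dr": [0,0,0],"offset": [0,0,0.02],"hand": -1},
    {"dr": [0,0,0],"offset": [0,0,0.02],"hand": -1},
    {"dr": [0,0,0],"offset": [0,0,0],"hand": -1}
  ]
}}

```text
time_s: 10.85
eef_pos: [594.7, -162.1, 115.5]
ee_rot: [0.276, -0.0, 0.961, 0.0]
force: [0.3, -0.7, -1.3]
grip_width: 0.168
grip_force: 29.6
```

```bash
python3 -c "
from h import *
print(inslot(),pose()[2]['wrist_torque']); "
```

```text
(array([-0.4, -5.5, 28.8]), array([-0.5, -0.7, -1.2])) [-0.02760689  0.53479    -0.02068381]
```

Emit:
{"method": "arm_command", "body": {
  "increments": [
    {"dr": [0,0,0],"offset": [0,0,0.02],"hand": -1},
    {"dr": [0,0,0],"offset": [0,0,0.02],"hand": -1},
    {"dr": [0,0,0],"offset": [0,0,0.02],"hand": -1},
    {"dr": [0,0,0],"offset": [0,0,0],"hand": -1}
  ]
}}

```text
time_s: 11.25
eef_pos: [598.6, -162.1, 109.4]
ee_rot: [0.276, -0.0, 0.961, 0.0]
force: [-1.6, -1.0, -3.0]
grip_width: 0.159
grip_force: 29.6
```

```bash
python3 -c "
from h import *
print(inslot(),pose()[2]['wrist_torque']); "
```

```text
(array([-0.4, -5.4, 21.6]), array([-2.9, -1. , -1.7])) [-0.15912697  0.70686708 -0.12945894]
```

Emit:
{"method": "arm_command", "body": {
  "increments": [
    {"dr": [0,0,0],"offset": [0.004,0,0.02],"hand": -1},
    {"dr": [0,0,0],"offset": [0,0,0.02],"hand": -1},
    {"dr": [0,0,0],"offset": [0,0,0.02],"hand": -1},
    {"dr": [0,0,0],"offset": [0,0,0],"hand": -1}
  ]
}}

```text
time_s: 11.65
eef_pos: [602.1, -162.2, 103.3]
ee_rot: [0.276, -0.0, 0.961, 0.0]
force: [-0.4, -0.3, -1.1]
grip_width: 0.164
grip_force: 29.6
```

```bash
python3 -c "
from h import *
print(inslot(),pose()[2]['wrist_torque']); "
```

```text
(array([-0.6, -5.4, 14.5]), array([-0.9, -0.3, -0.7])) [-0.02752533  0.47313756 -0.06254111]
```

Shoulder about 3 mm above the face; finish in small steps until the force rises.

Emit:
{"method": "arm_command", "body": {
  "increments": [
    {"dr": [0,0,0],"offset": [0,0,0.01],"hand": -1},
    {"dr": [0,0,0],"offset": [0,0,0.01],"hand": -1},
    {"dr": [0,0,0],"offset": [0,0,0.006],"hand": -1},
    {"dr": [0,0,0],"offset": [0,0,0],"hand": -1}
  ]
}}

```text
time_s: 12.05
eef_pos: [603.3, -162.2, 102.1]
ee_rot: [0.276, -0.001, 0.961, -0.0]
force: [-19.2, 0.1, 15.7]
grip_width: 0.164
grip_force: 32.3
```

```bash
python3 -c "
from h import *
print(inslot(),pose()[2]['wrist_torque']); "
```

```text
(array([-0.3, -5.5, 12.9]), array([-7.9, -0.1, 23.5])) [0.07183526 1.61533399 0.06025569]
```

Emit:
{"method": "arm_command", "body": {
  "increments": [
    {"dr": [0,0,0],"offset": [0,0,-0.006],"hand": -1},
    {"dr": [0,0,0],"offset": [0,0,0],"hand": 0},
    {"dr": [0,0,0],"offset": [0,0,0],"hand": 0},
    {"dr": [0,0,0],"offset": [0,0,0],"hand": 0},
    {"dr": [0,0,0],"offset": [0,0,0],"hand": 0.3},
    {"dr": [0,0,0],"offset": [0,0,-0.2],"hand": 0.3},
    {"dr": [0,0,0],"offset": [0,0,-0.35],"hand": 0.3},
    {"dr": [0,0,0],"offset": [0,0,-0.35],"hand": 0.3}
  ]
}}

```text
time_s: 12.85
eef_pos: [545.1, -161.9, 193.5]
ee_rot: [0.275, -0.0, 0.961, 0.0]
force: [0.4, 0.1, 1.3]
grip_width: 0.653
grip_force: 0.0
```

Emit:
{"method": "arm_command", "body": {
  "increments": [
    {"dr": [0,0,0],"offset": [-0.2,0,0],"hand": 0.3},
    {"dr": [0,0,0],"offset": [-0.2,0,0],"hand": 0.3},
    {"dr": [0,0,0],"offset": [0,0,0],"hand": 0.3},
    {"dr": [0,0,0],"offset": [0,0,0],"hand": 0.3}
  ]
}}

```text
time_s: 13.25
eef_pos: [586.3, -161.8, 217.8]
ee_rot: [0.276, -0.0, 0.961, 0.0]
force: [-0.2, -0.4, -0.3]
grip_width: 0.648
grip_force: 0.0
```

```bash
python3 - <<'E'
from h import *
c=ctrl.camera_info("wrist"); im=ctrl.capture("wrist")[:,:,::-1].copy(); A,o=slot()
k=[proj(c,A@[0.2,-5.3,z]+o) for z in(0,45)]; print("pred shoulder, top px",k)
d=ctrl.capture("side")[:,:,::-1][205:300,245:330]; 
a=cv2.resize(im[60:210,205:355],(400,400),interpolation=cv2.INTER_CUBIC); print("scale wrist",400/150)
b=cv2.resize(d,(400,447),interpolation=cv2.INTER_CUBIC)[:400]
cs=ctrl.camera_info("side"); print("side px in panel",[(proj(cs,A@[0.2,-5.3,z]+o)-[245,205])*400/85 for z in(0,45)])
print("wrist px in panel",[(q-[205,60])*400/150 for q in k], ctrl.sense()["force"])
cv2.imwrite("pics/end.png",np.hstack([a,b]))
E
```

```text
pred shoulder, top px [array([279.87642065, 139.0842683 ]), array([280.29722621, 148.82376066])]
scale wrist 2.6666666666666665
side px in panel [array([218.22716417, 239.51418905]), array([175.56097911, 192.66172659])]
wrist px in panel [array([199.67045506, 210.89138213]), array([200.79260323, 236.86336176])] [-0.39947746  0.21371304  0.39414964]
```

View pics/end.png

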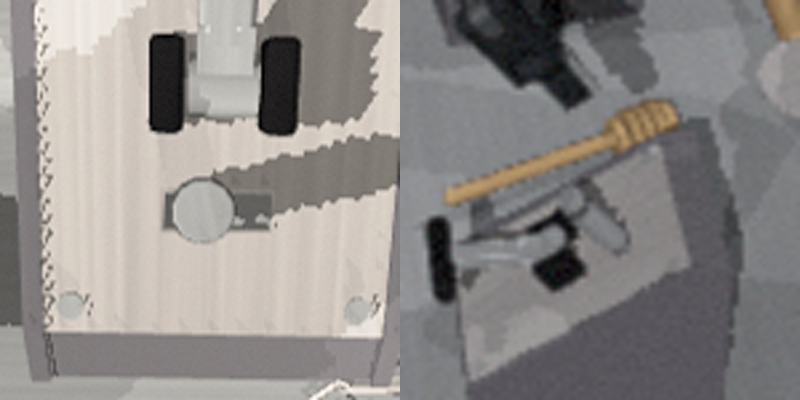

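The pin is standing in the slot: its top is at (205,210) in the wrist panel. That is higher in the picture than predicted, so I'll check its tilt numerically from two wrist positions.

```bash
cat > circ.py <<'E'
from h import *
import sys,pickle
c=ctrl.camera_info("wrist"); im=ctrl.capture("wrist")[:,:,::-1]; A,o=slot()
a,b=proj(c,A@[0.,-5.3,0]+o),proj(c,A@[0.,-5.3,45]+o); m=((a+b)/2).astype(int)
x0,y0=m-30; g=cv2.cvtColor(cv2.resize(np.ascontiguousarray(im[y0:y0+60,x0:x0+60]),None,fx=8,fy=8,interpolation=cv2.INTER_CUBIC),cv2.COLOR_BGR2GRAY)
h=cv2.HoughCircles(cv2.GaussianBlur(g,(0,0),4),cv2.HOUGH_GRADIENT,1,40,param1=60,param2=18,minRadius=70,maxRadius=125)
h=h[0][:3]/8 if h is not None else np.zeros((0,3)); h[:,:2]+=[x0,y0]
print("tcp",inslot(),"pred shoulder",a.round(1),"top",b.round(1)); print("circles",h.round(1).tolist())
cv2.imwrite(f"pics/{sys.argv[1]}.png",im); pickle.dump((c,h),open(sys.argv[1]+".pkl","wb"))
g2=cv2.cvtColor(np.ascontiguousarray(im),cv2.COLOR_BGR2GRAY); u=int(a[0]); y=int(m[1])
print("col profile from row",y-26,g2[y-26:y+26,u].tolist())
E
python3 circ.py A
```

```text
tcp (array([ 46.2,  -5.4, 119.9]), array([0.4, 0.6, 0.8])) pred shoulder [279.9 139.7] top [280.3 149.5]
circles [[280.6000061035156, 139.10000610351562, 11.699999809265137]]
col profile from row 118 [196, 197, 198, 197, 197, 197, 197, 197, 202, 155, 119, 165, 184, 182, 181, 182, 179, 180, 179, 178, 180, 180, 178, 180, 181, 179, 178, 177, 176, 177, 180, 179, 181, 180, 193, 200, 201, 200, 200, 200, 201, 202, 201, 202, 199, 200, 202, 199, 201, 201, 198, 199]
```

Emit:
{"method": "arm_command", "body": {
  "increments": [
    {"dr": [0,0,0],"offset": [-0.3,0,0],"hand": 0.3},
    {"dr": [0,0,0],"offset": [0,0,0],"hand": 0.3},
    {"dr": [0,0,0],"offset": [0,0,0],"hand": 0.3}
  ]
}}

```text
time_s: 13.7
eef_pos: [616.8, -162.0, 236.8]
ee_rot: [0.276, -0.0, 0.961, 0.0]
force: [-0.3, -0.1, -0.6]
grip_width: 0.648
grip_force: 0.0
```

```bash
python3 circ.py B; python3 - <<'E'
from h import *
import pickle
o=[pickle.load(open(n+".pkl","rb")) for n in "AB"]; A,s=slot()
X=tri([(c,h[0,:2]) for c,h in o]); print("top in slot frame",(A.T@(X-s)).round(1))
E
```

```text
tcp (array([ 82. ,  -5.1, 119.9]), array([-1.1,  0.5,  0.4])) pred shoulder [280.2  89.1] top [280.7  89.1]
circles [[283.70001220703125, 79.69999694824219, 13.800000190734863]]
col profile from row 63 [194, 193, 182, 177, 181, 181, 180, 182, 179, 180, 178, 179, 179, 177, 179, 178, 179, 178, 180, 180, 178, 177, 177, 177, 174, 177, 181, 170, 142, 100, 101, 124, 128, 127, 170, 199, 199, 198, 197, 199, 199, 199, 198, 197, 199, 198, 200, 198, 198, 199, 198, 198]
top in slot frame [-5.6 -4.3 37.6]
```

```bash
python3 - <<'E'
from h import *
import pickle
A,s=slot(); o=[pickle.load(open(n+".pkl","rb"))[0] for n in "AB"]
for d in(-.5,0,.5):
    X=tri([(o[0],(280.6,139.6+d)),(o[1],(280.6,77.3))]); print("top",(A.T@(X-s)).round(1))
for c,v in zip(o,(139.6,77.3)):  # x at z=45 plane
    R=np.array(c["R"]);C=-R.T@np.array(c["t"]);d=R.T@np.linalg.inv(c["K"])@[280.6,v,1];n=A[:,2]
    print("z45",(A.T@(C+d*(n@(s+45*n-C))/(n@d)-s)).round(1))
# slot rows next to pin (columns over visible slot right part)
for n,c in zip("AB",o):
    g=cv2.imread(f"pics/{n}.png",0); q=proj(c,A@[0,8.,0]+s); u,v=q.round().astype(int); print(n,q.round(1),v-12,g[v-12:v+13,u-1:u+2].mean(1).round().tolist())
# side & scene projections for square vs tilted axis
for nm in("side","scene"):
    c=ctrl.camera_info(nm); print(nm,[proj(c,A@X+s).round(1).tolist() for X in([0,-5.3,0],[0,-5.3,45],[-6,-5.3,45])])
E
```

```text
top [-6.7 -5.3 45.5]
top [-6.6 -5.3 47.3]
top [-6.6 -5.3 49.2]
z45 [-6.3 -5.2 45. ]
z45 [-6.7 -5.4 45. ]
A [297.3 139.9] 128 [121.0, 120.0, 120.0, 122.0, 130.0, 119.0, 98.0, 96.0, 95.0, 96.0, 96.0, 96.0, 95.0, 95.0, 94.0, 111.0, 109.0, 95.0, 104.0, 152.0, 193.0, 204.0, 202.0, 202.0, 202.0]
B [298.4  89.3] 77 [120.0, 120.0, 120.0, 127.0, 126.0, 106.0, 95.0, 96.0, 97.0, 97.0, 97.0, 97.0, 98.0, 97.0, 95.0, 95.0, 110.0, 108.0, 95.0, 119.0, 166.0, 195.0, 200.0, 200.0, 198.0]
side [[291.3, 255.9], [282.2, 246.0], [280.2, 247.1]]
scene [[237.9, 228.3], [233.9, 209.7], [233.2, 209.4]]
```

The pin leans slightly downhill within its clearance, with its top at about x -6.6, z 47 in the slot frame. I'll press its top gently with shut fingers to confirm it is home.

Emit:
{"method": "arm_command", "body": {
  "increments": [
    {"dr": [0,0,0],"offset": [0.36,0,0],"hand": -1},
    {"dr": [0,0,0],"offset": [0.36,0,0],"hand": -1},
    {"dr": [0,0,0],"offset": [0,0,0],"hand": -1},
    {"dr": [0,0,0],"offset": [0,0,0.2],"hand": -1},
    {"dr": [0,0,0],"offset": [0,0,0.2],"hand": -1},
    {"dr": [0,0,0],"offset": [0,0,0.14],"hand": -1},
    {"dr": [0,0,0],"offset": [0,0,0],"hand": -1},
    {"dr": [0,0,0],"offset": [0,0,0],"hand": -1}
  ]
}}

```text
time_s: 14.55
eef_pos: [578.0, -162.2, 137.1]
ee_rot: [0.276, -0.0, 0.961, 0.0]
force: [-0.3, -0.3, 0.8]
grip_width: 0.004
grip_force: 0.0
```

```bash
python3 -c "
from h import *
print(inslot(),pose()[2]['grip_width']); "
```

```text
(array([-3.1, -5.7, 55.9]), array([ 0.1, -0.3,  0.8])) 0.004052896573221456
```

Emit:
{"method": "arm_command", "body": {
  "increments": [
    {"dr": [0,0,0],"offset": [0,0,0.025],"hand": -1},
    {"dr": [0,0,0],"offset": [0,0,0.025],"hand": -1},
    {"dr": [0,0,0],"offset": [0,0,0.015],"hand": -1},
    {"dr": [0,0,0],"offset": [0,0,0],"hand": -1}
  ]
}}

```text
time_s: 14.95
eef_pos: [582.5, -162.2, 130.3]
ee_rot: [0.276, -0.0, 0.961, -0.0]
force: [-0.3, 0.2, 1.6]
grip_width: 0.0
grip_force: 0.2
```

```bash
python3 -c "
from h import *
print(inslot()); "
```

```text
(array([-3. , -5.7, 47.8]), array([0.6, 0.2, 1.5]))
```

Emit:
{"method": "arm_command", "body": {
  "increments": [
    {"dr": [0,0,0],"offset": [0,0,0.008],"hand": -1},
    {"dr": [0,0,0],"offset": [0,0,0.006],"hand": -1},
    {"dr": [0,0,0],"offset": [0,0,0],"hand": -1}
  ]
}}

```text
time_s: 15.25
eef_pos: [584.0, -162.8, 130.3]
ee_rot: [0.277, -0.0, 0.961, -0.001]
force: [-4.8, 0.0, 9.8]
grip_width: 0.002
grip_force: 5.1
```

```bash
python3 -c "
from h import *
print(inslot()); "
```

```text
(array([-1.7, -6.2, 47. ]), array([ 1.1, -0. , 10.9]))
```

The top meets the fingers at 47 mm and is stiff, so the pin is home. I'll retract clear and recheck.

Emit:
{"method": "arm_command", "body": {
  "increments": [
    {"dr": [0,0,0],"offset": [0,0,-0.1],"hand": -1},
    {"dr": [0,0,0],"offset": [0,0,-0.25],"hand": -1},
    {"dr": [0,0,0],"offset": [0,0,-0.25],"hand": -1},
    {"dr": [0,0,0],"offset": [-0.36,0,0],"hand": -1},
    {"dr": [0,0,0],"offset": [-0.36,0,0],"hand": -1},
    {"dr": [0,0,0],"offset": [0,0,0],"hand": -1},
    {"dr": [0,0,0],"offset": [0,0,0],"hand": -1}
  ]
}}

```text
time_s: 15.95
eef_pos: [618.0, -161.8, 235.5]
ee_rot: [0.276, -0.001, 0.961, 0.0]
force: [-0.9, 1.1, -0.2]
grip_width: 0.002
grip_force: 0.0
```

```bash
python3 circ.py C
```

```text
tcp (array([ 82. ,  -4.9, 117.9]), array([-0. , -0.1, -0.5])) pred shoulder [280.   88.6] top [280.5  88.5]
circles [[280.79998779296875, 79.4000015258789, 11.699999809265137]]
col profile from row 62 [196, 196, 183, 177, 185, 185, 186, 184, 185, 184, 182, 184, 184, 182, 182, 183, 181, 180, 181, 179, 178, 179, 178, 177, 177, 177, 179, 180, 157, 111, 78, 113, 131, 125, 135, 183, 202, 199, 199, 202, 199, 199, 200, 198, 200, 200, 201, 200, 200, 201, 198, 200]
```

Emit:
{"method": "arm_command", "body": {
  "increments": [
    {"dr": [0,0,0],"offset": [0,0,-0.2],"hand": 0},
    {"dr": [0,0,0],"offset": [0,0,0],"hand": 0},
    {"dr": [0,0,0],"offset": [0,0,0],"hand": 0},
    {"dr": [0,0,0],"offset": [0,0,0],"hand": 0}
  ]
}}

```text
time_s: 16.4
eef_pos: [605.2, -162.1, 254.8]
ee_rot: [0.275, 0.0, 0.961, 0.0]
force: [-0.6, 1.3, 0.7]
grip_width: 0.5
grip_force: 0.0
```

```bash
python3 -c "
from rig import ctrl
print(ctrl.finish_job())"
```

```text
the job is handed in; nothing more can be done
None
```

I flipped the iso_a lever to off, pushed the lock pin home in its hole and released it, then handed the job in at about 16 s; no verdict came back, and by my measurements the pin leans 0.10 to 0.13 rad downhill (limit 0.17).

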